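# Deburr the bore edge of a clamped tube

### The job

Take the square-handled deburring tool from the wooden rail and run its ball-ended blade once slowly round the inside top edge of the tube held in the vice: start on the vice's crank side, go anticlockwise seen from above, all the way round until you are back where you started, with light steady sideways pressure on the edge of a few newtons, never so hard that it gouges. Then stand the tool upright, fully down, in the same hole of the rail and let go, leaving everything else as it was.

Things in the scene. Friction and masses are not known exactly. Their poses are not given: they have to be found in the camera images.
- vice: Grey cross-slide vice bolted to the bench; origin under the middle of its base plate (200 x 130 x 18 mm), z up. Its crank with T-bar points to the vice's -x, roughly to the robot, reaching 145 mm from the origin, up to 45 mm high. Two jaws (24 thick, 100 long, tops 82 mm above the bench) face one another along x and hold an upright tube.
- mouth (a point): Point on the vice's own centre line at the height of the tube's rim, 115 mm above the bench. The plain aluminium tube (74 mm outside, 66 mm bore, open top, level rim) is NOT measured: its axis lies anywhere up to 6 mm off this point along the vice's x, and likewise along its y; find the bore by touch or sight. All is locked and does not give.
- handle (a point): Centre of the deburring tool's black square handle (24 x 24 mm, 92 long, x and y square to its flats, z up the tool). Below it a 34 mm collar, 8 thick, underside 54 mm below this point, sits on the rail's top (handle centre 114 mm above the bench), blade down in a hole, held loosely by gravity. Flats square to the rail within 0.1 rad. Whole tool about 0.24 kg.
- blade: Floating steel blade under the collar; origin = its pivot, on the tool's axis at the collar's underside. A 7 mm shank ends in a cutting ball 14 mm across, its centre 44 mm and its lowest point 51 mm below the pivot. Sprung sideways every way, about 2 N per mm at the ball, 8 mm travel; rigid along the tool. Over 9 N against tube or vice it gouges.
- tip (a point): Lowest point of the cutting ball, on the shank's axis, 105 mm below the handle centre when the blade is straight. To cut the edge and not the wall it runs about 4.5 mm below the rim (2 to 7 mm will do): the ball's centre is then 2.5 mm above the rim and the edge 6.5 mm from its axis.
- rail: Wooden tool rail fixed to the bench, 70 x 280 x 60 mm high, long along its y; origin under its middle. Four 23 mm through holes on its centre line at y = -102, -34, 34, 102 mm; the tool and three sanding heads stand in them in any order.
- dome: Brown domed sanding head, 46 wide, 58 high, standing in the rail; bystander, leave it
- drum: Dark sanding drum, 42 wide, 51 high, standing in the rail; bystander, leave it
- cone: Red-brown conical sanding head, 44 wide, 62 high, standing in the rail; bystander, leave it
- wheel: Grey abrasive wheel lying flat, 90 wide, 30 high; bystander, leave it
- offcut: Short ring cut from tube, 74 wide, 30 high; bystander, leave it
- wrench: Steel wrench lying on the bench; bystander, leave it
- can: Grey can, 66 wide, 100 high; bystander, leave it
- brush: Bench brush lying on the bench; bystander, leave it

How it is judged:
By the outcome, as a careful person would: the job done as asked, in the order asked, and still so for the second after the job is handed in, with the robot touching nothing.
It also fails if it takes over 67 s, if anything falls off the work surface, if the arm or the gripper's body presses on something with over 40 N, if the wrist force passes 120 N, or if a joint passes its speed limit or range.

### The arm

A 7-joint arm with a two-finger parallel gripper is mounted at the origin on the work surface. World frame = base frame: x ahead of the robot, y to its left, z up, the work surface at z = 0. Lengths are in m, angles in rad, forces in N, time in s.
With the tool pointing down it reaches from about 0.425 to 0.925 m from the base axis. Payload 6.8 kg.
Tool frame: the origin (TCP) lies midway between the tips of the shut fingers; the grasp point (between the pads) lies 19 mm behind it; z points along the fingers, y is the line along which they close (so a half turn about z gives the same grasp; the last joint's range is limited). The gripper opens to 85 mm and grips with 20 to 120 N. Pads are 22 mm wide; open, the fingers measure 114 mm over their backs; the gripper's body (76 mm by 85 mm) begins 54 mm behind the grasp point. The pads swing forward as they close: fully open they stand 13 mm farther back than shut.
Start: joints at [-1.35, 0.477, 0.022, 1.555, -0.011, 1.109, -0.083], TCP at [0.218, 0.639, 0.231] pointing down, gripper open.
Joint ranges: [-2.96, 2.96], [-0.34, 2.1], [-1.41, 1.46], [0.24, 2.44], [-1.37, 4.51], [0.17, 1.92], [-2.96, 2.96]. Speed limits (rad/s): [2.39, 2.39, 3.14, 3.14, 3.14, 3.14, 3.14].

### API

Orientations are given as a unit quaternion [w, x, y, z].
In Python, from station import * gives the robot as it stands. The module is installed in compiled form; this text tells all that it offers.
- The arm moves only by the shell command python3 -m jog 'ROWS' [OPENING] [FORCE]. ROWS is JSON, a list of rows, each an object of numbers: "x", "y", "z": the shift along the tool's x, y, z in m; "ax", "ay", "az": the turn, a rotation vector about the tool's x, y, z in rad. In form: [{"x": .., "y": .., "z": .., "ax": .., "ay": .., "az": ..}, ...]. A call has 1 to 12 rows; each row is the pose to reach, as a shift and turn from the pose commanded when the call began, along the tool's axes at that moment; what a row does not reach only later rows make up. A row lasts 1/10 s, in which the tool goes at most 50 mm and 8.59 degrees, less where a joint would pass 70% of its speed; a pose out of reach is approached as far as the arm can. A call with a gripper value outside its range is refused whole. OPENING is the opening, from 0 (shut) to 1 (fully open), set as the call begins (- or left out, the last holds). The fingers move at their own pace and stop on an object; FORCE is the grip in N (left out, the last holds). Time passes only in rows, so rows that repeat a pose let the fingers close. It gives the time, the measured TCP pose, the force, the opening and the grip force at its end, in the units of the state.
- get_obs(): the state, without advancing time (a new reading comes with each control period).
- read_camera(name): name is "scene" or "top"; returns the picture (420x560x3 uint8, red, green, blue); there is no depth.
- camera_params(name): a dict with "K" (3x3 intrinsics, pixels), "origin" and "attitude" of the camera in the world. Camera axes: x right, y up, looking along -z (the intrinsics and any distortion apply to the point x, -y, -z); pixel columns grow to the right and rows downward; lengths in m; the calibration is good to about 2 mm. A picture is of the moment at which its call begins. camera_params takes no time and is no camera call.
- hand_in(): hands the job in; it is judged then, once.
The state is a dict: "t": time; "q": joint angles; "joint_vel": joint speeds; "joint_torque": joint torques, N m; "eef_pos": TCP position; "tool_rot": TCP orientation; "contact_force": force on the tool from outside, world axes, zero at the start; "torque": the same for the moment, N m; "gripper_width": opening from 0.0 (shut) to 1.0 (fully open); "grasp_force": force on a finger pad.
Only numpy, scipy, OpenCV 4.12 (cv2) and the standard library are available. Lean on these libraries where they do the work, as an engineer would, in place of code of your own. Each camera call takes 0.05 s, during which the arm holds its last target. There are 200 camera calls.

## Working session

There is one attempt and no reset: what is moved stays moved. The work goes in short steps, Python scripts to look and compute and a shell command to move; the robot and the scene stay as the last step left them, time stands still between calls to the robot, and variables do not carry over. Pictures are saved under pics/ and viewed, at most 10 in all, crops included, and the job is handed in when it is done.

```bash
mkdir -p pics; python3 - <<'E'
from station import *
import cv2
for n in("scene","top"):
    im=read_camera(n); cv2.imwrite(f"pics/{n}0.png",im[:,:,::-1]); print(n,camera_params(n))
print(get_obs())
E
```

```text
scene {'K': array([[406.47229334,   0.        , 275.65460642],
       [  0.        , 406.47229334, 211.47778445],
       [  0.        ,   0.        ,   1.        ]]), 'origin': array([ 1.13460715, -0.58830181,  0.72334611]), 'attitude': array([0.83618553, 0.38800446, 0.15622475, 0.35473951])}
top {'K': array([[412.85478792,   0.        , 274.13503126],
       [  0.        , 412.85478792, 214.30537243],
       [  0.        ,   0.        ,   1.        ]]), 'origin': array([ 0.46911529, -0.05234662,  0.97660997]), 'attitude': array([-0.70324402, -0.05010844,  0.06804307,  0.70590873])}
{'t': 0.1, 'q': array([-1.35008342,  0.47770654,  0.0223216 ,  1.55633747, -0.0114546 ,
        1.10932672, -0.08309754]), 'joint_vel': array([ 0.00078625, -0.00159624, -0.0012629 , -0.00493788,  0.0004799 ,
        0.00216815,  0.00048508]), 'joint_torque': array([ 4.76533853e-03, -5.97760642e+01,  1.61404006e+00, -2.81955904e+01,
        1.28719892e-02,  5.13788138e-03,  2.82127695e-05]), 'eef_pos': array([0.21780879, 0.63832805, 0.23043625]), 'tool_rot': array([-6.02163795e-05,  1.63636378e-01,  9.86520377e-01, -8.22862281e-04]), 'contact_force': array([-0.1923052 , -0.5319595 , -0.58527509]), 'torque': array([ 0.0419383 , -0.00925745, -0.01978665]), 'grasp_force': 0.0, 'gripper_width': 1.000149129451563}
```

View pics/scene0.png

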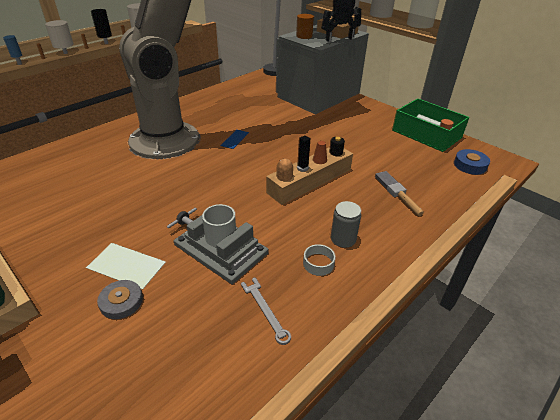

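View pics/top0.png

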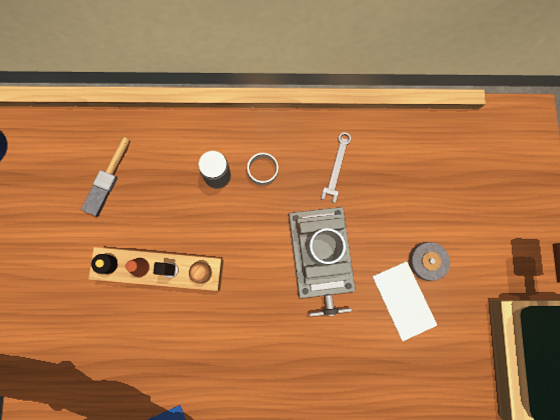

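The scene shows the tool (black handle, 304,150) third along the rail between the cone and dome, with the vice at about (220,240). In the top view the rail spans (90-222, 248-290), the tool is at (165,269), the tube rim is at (327,247) and the crank is at (330,312). Next I'll enlarge the crops.

```bash
cat > h.py <<'E'
import numpy as np, cv2
from scipy.spatial.transform import Rotation as R
from station import *
def rot(q): return R.from_quat([q[1],q[2],q[3],q[0]]).as_matrix()
def cast(n,uv,z):
    c=camera_params(n);K=c["K"];A=rot(c["attitude"]);o=np.array(c["origin"])
    uv=np.atleast_2d(np.array(uv,float))
    d=np.c_[(uv[:,0]-K[0,2])/K[0,0],-(uv[:,1]-K[1,2])/K[1,1],-np.ones(len(uv))]@A.T
    return o+d*((z-o[2])/d[:,2])[:,None]
def proj(n,P):
    c=camera_params(n);K=c["K"];A=rot(c["attitude"])
    p=(np.atleast_2d(P)-np.array(c["origin"]))@A
    return np.c_[K[0,2]-K[0,0]*p[:,0]/p[:,2],K[1,2]+K[1,1]*p[:,1]/p[:,2]]
E
python3 - <<'E'
import cv2,numpy as np
t=cv2.imread('pics/top0.png');s=cv2.imread('pics/scene0.png')
def c(im,x,y,w,h): return cv2.resize(im[y:y+h,x:x+w],(400,300),interpolation=cv2.INTER_NEAREST)
o=np.vstack([np.hstack([c(t,80,220,160,120),c(t,270,200,120,90)]),np.hstack([c(s,255,120,120,90),c(s,160,185,120,90)])])
cv2.imwrite('pics/crops.png',o)
E
```

```text
(no output)
```

View pics/crops.png

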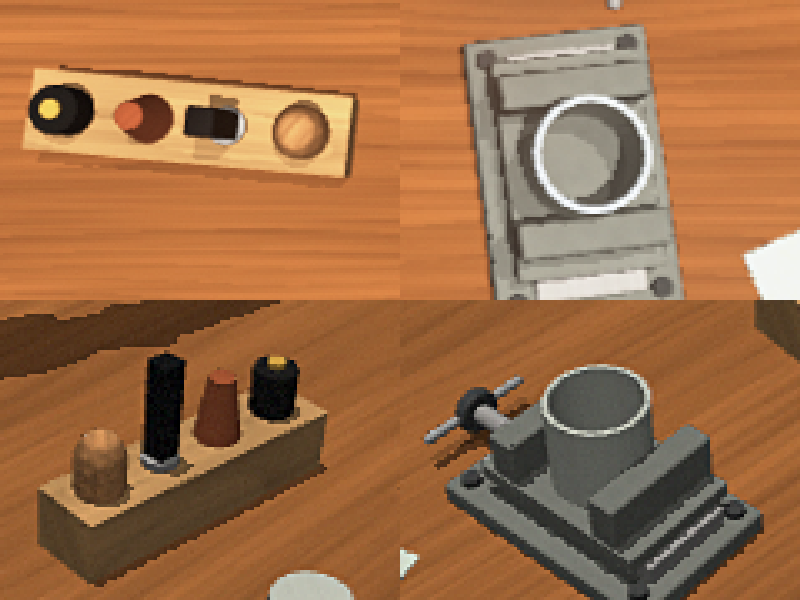

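```bash
python3 - <<'E'
from h import *
from scipy.optimize import least_squares
t=cv2.imread('pics/top0.png');s=cv2.imread('pics/scene0.png')
# rim
def fit(P,r):
    f=least_squares(lambda p:np.hypot(P[:,0]-p[0],P[:,1]-p[1])-p[2],[*P[:,:2].mean(0),r],loss='soft_l1',f_scale=.001);return f.x,np.sqrt(np.mean(f.fun**2))
for n,im,(x,y,w,h) in(("top",t,(300,222,55,50)),("scene",s,(198,200,42,40))):
    g=im.min(2)[y:y+h,x:x+w]; m=np.zeros(im.shape[:2],np.uint8); m[y:y+h,x:x+w]=(g>165)*255
    v,u=np.nonzero(m); P=cast(n,np.c_[u,v],.115); print(n,"rim",len(u),fit(P,.035))
# rail top corners
c=cast("top",[(94,247.2),(222.8,258),(218.8,291.2),(89.6,279.2)],.06)
print("rail corners",c[:,:2]); ctr=c.mean(0); d=(c[0]+c[3]-c[1]-c[2])[:2]; yaw=np.arctan2(-d[0],d[1]); print("rail",ctr,yaw, np.linalg.norm(d)/2,"hole",ctr[:2]-.034*d/np.linalg.norm(d), ctr[:2]-.102*d/np.linalg.norm(d))
hsv=cv2.cvtColor(t,cv2.COLOR_BGR2HSV)
print(hsv[255,110],hsv[300,150])
# handle: dark blob in top & scene
for n,im,(x,y,w,h) in(("top",t,(150,255,24,28)),("scene",s,(294,130,20,38))):
    m=np.zeros(im.shape[:2],np.uint8); m[y:y+h,x:x+w]=(im.max(2)[y:y+h,x:x+w]<45)*255
    ct=max(cv2.findContours(m,0,2)[0],key=cv2.contourArea); print(n,cv2.boundingRect(ct),cv2.minAreaRect(ct))
# dome check
# vice base corners at z=.018 (top crop /3.333)
k=lambda a,b:(270+a*.3,200+b*.3)
vc=cast("top",[k(463,45) if 0 else k(63,45),k(243,25)],.018);print("vice far corners",vc[:,:2])
cr=cast("top",[(310,315),(350,310),(330,312)],.04);print("crank",cr[:,:2])
o=np.array(t[205:330,280:370]);cv2.imwrite("pics/v.png",cv2.resize(o,None,fx=4.5,fy=4.5,interpolation=0))
E
```

```text
top rim 269 (array([ 0.54801719, -0.18621878,  0.03529611]), np.float64(0.0017024822022927905))
scene rim 73 (array([ 0.54938549, -0.18626339,  0.0350384 ]), np.float64(0.0009173614716901365))
rail corners [[0.55120762 0.32043685]
 [0.52632687 0.03771296]
 [0.45436385 0.04533045]
 [0.48173171 0.32529542]]
rail [0.50340751 0.18219392 0.06      ] -0.09258973768555308 0.28255471463770326 hole [0.50026396 0.14833956] [0.49397685 0.08063083]
[ 15 140  60] [ 12 172 194]
top (154, 263, 20, 12) ((163.5, 268.5), (11.0, 19.0), 90.0)
scene (298, 136, 12, 32) ((303.6172180175781, 151.50689697265625), (10.569964408874512, 31.240116119384766), 3.3664608001708984)
vice far corners [[ 0.63285205 -0.11207541]
 [ 0.64708471 -0.24049994]]
crank [[ 0.4009329  -0.15479932]
 [ 0.41108185 -0.24422243]
 [ 0.40707856 -0.1994447 ]]
```

View pics/v.png

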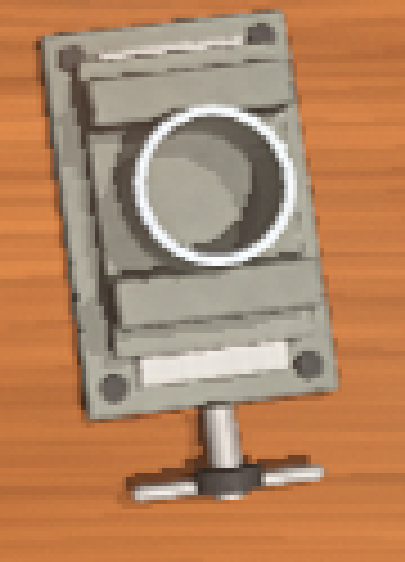

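```bash
python3 - <<'E'
from h import *
h=np.array([.5003,.1483])
print("top/scene proj of centre", proj("top",[[*h,.114],[*h,.16],[*h,.068],[*h,.06]]), proj("scene",[[*h,.114],[*h,.16],[*h,.068]]))
print(cast("scene",[(303.6,151.5)],.114),cast("top",[(163.5,268.5)],.114))
o=get_obs(); M=rot(o["tool_rot"]);print(M, o["eef_pos"])
E
```

```text
top/scene proj of centre [[166.20900199 269.28453923]
 [160.71870179 268.45234987]
 [171.14342479 270.03247177]
 [171.95103186 270.15488439]] [[302.22554257 151.94943975]
 [303.18360483 137.4554448 ]
 [301.31676244 165.69787256]]
[[0.50134348 0.15281966 0.114     ]] [[0.50193104 0.15390624 0.114     ]]
[[-9.46446264e-01  3.22861144e-01 -3.88109777e-04]
 [ 3.22861342e-01  9.46444917e-01 -1.60383364e-03]
 [-1.50491035e-04 -1.64324800e-03 -9.99998639e-01]] [0.21780879 0.63832805 0.23043625]
```

```bash
cat >> h.py <<'E'
def go(x,y,z,ang):  # tool z down, tool y at heading ang
    o=get_obs();M=rot(o["tool_rot"]);d=M.T@(np.array([x,y,z])-o["eef_pos"])
    Y=np.array([np.cos(ang),np.sin(ang),0]);Z=np.array([0,0,-1.]);T=np.c_[np.cross(Y,Z),Y,Z]
    print("t",o["t"],"d",d.round(4),"rv",R.from_matrix(M.T@T).as_rotvec().round(4),"F",o["contact_force"].round(2),"tcp",o["eef_pos"].round(4),"grip",o["gripper_width"],o["grasp_force"])
E
python3 -c "
from h import *
go(.501,.15,.2,-.0926)"
python3 -m jog '[{"x":-0.035,"y":-0.031,"z":0.0,"az":0.12},{"x":-0.07,"y":-0.062,"z":0.0,"az":0.24},{"x":-0.106,"y":-0.093,"z":0.0,"az":0.36},{"x":-0.142,"y":-0.124,"z":0.0,"az":0.48},{"x":-0.177,"y":-0.155,"z":0.0,"az":0.6},{"x":-0.213,"y":-0.186,"z":0.0,"az":0.72},{"x":-0.248,"y":-0.217,"z":0.0,"az":0.84},{"x":-0.284,"y":-0.248,"z":0.01,"az":0.96},{"x":-0.319,"y":-0.279,"z":0.01,"az":1.08},{"x":-0.355,"y":-0.31,"z":0.02,"az":1.2},{"x":-0.39,"y":-0.34,"z":0.02,"az":1.3},{"x":-0.426,"y":-0.371,"z":0.03,"az":1.335}]' 1 40
python3 -c "
from h import *
go(.501,.15,.099,-.0926)"
```

```text
t 0.1 d [-0.4257 -0.3707  0.0311] rv [-1.3000e-03  1.2000e-03  1.3346e+00] F [-0.19 -0.53 -0.59] tcp [0.2178 0.6383 0.2304] grip 1.000149129451563 0.0
t 0.1 d [-0.4257 -0.3705  0.1321] rv [-1.3000e-03  1.2000e-03  1.3346e+00] F [-0.19 -0.53 -0.59] tcp [0.2178 0.6383 0.2304] grip 1.000149129451563 0.0validation failed for argument at $[0]...
```

```bash

python3 -m jog '[{"x":-0.035,"y":-0.031,"z":0.0,"ax":0,"ay":0,"az":0.12},{"x":-0.07,"y":-0.062,"z":0.0,"ax":0,"ay":0,"az":0.24},{"x":-0.106,"y":-0.093,"z":0.0,"ax":0,"ay":0,"az":0.36},{"x":-0.142,"y":-0.124,"z":0.0,"ax":0,"ay":0,"az":0.48},{"x":-0.177,"y":-0.155,"z":0.0,"ax":0,"ay":0,"az":0.6},{"x":-0.213,"y":-0.186,"z":0.0,"ax":0,"ay":0,"az":0.72},{"x":-0.248,"y":-0.217,"z":0.0,"ax":0,"ay":0,"az":0.84},{"x":-0.284,"y":-0.248,"z":0.01,"ax":0,"ay":0,"az":0.96},{"x":-0.319,"y":-0.279,"z":0.01,"ax":0,"ay":0,"az":1.08},{"x":-0.355,"y":-0.31,"z":0.02,"ax":0,"ay":0,"az":1.2},{"x":-0.39,"y":-0.34,"z":0.02,"ax":0,"ay":0,"az":1.3},{"x":-0.426,"y":-0.371,"z":0.03,"ax":0,"ay":0,"az":1.335}]' 1 40
python3 -c "
from h import *
go(.501,.15,.099,-.0926)"
```

```text
t: 1.3
eef_pos: [0.5024, 0.1489, 0.2019]
tool_rot: [0.0, 0.74, 0.672, 0.001]
contact_force: [0.5, 1.0, 0.9]
gripper_width: 0.999
grasp_force: 0.0
t 1.3 d [ 0.0009 -0.0016  0.1029] rv [ 0.0014 -0.0012 -0.0031] F [0.52 0.98 0.93] tcp [0.5024 0.1489 0.2019] grip 0.9985448917115487 0.0
```

```bash

python3 -m jog '[{"x":0.001,"y":-0.001,"z":0.035,"ax":0,"ay":0,"az":0},{"x":0.001,"y":-0.001,"z":0.07,"ax":0,"ay":0,"az":0},{"x":0.001,"y":-0.001,"z":0.095,"ax":0,"ay":0,"az":0},{"x":0.001,"y":-0.001,"z":0.103,"ax":0,"ay":0,"az":0},{"x":0.001,"y":-0.001,"z":0.103,"ax":0,"ay":0,"az":0}]' 1 40
python3 -c "
from h import *
go(.501,.15,.099,-.0926)
cv2.imwrite('pics/g.png',cv2.resize(read_camera('scene')[60:220,210:410,::-1],(800,600)))"
```

```text
t: 1.8
eef_pos: [0.4997, 0.1509, 0.0975]
tool_rot: [-0.0, 0.739, 0.673, -0.001]
contact_force: [0.2, -0.1, -0.4]
gripper_width: 0.998
grasp_force: 0.0
t 1.8 d [-0.0008  0.0014 -0.0015] rv [-0.002   0.0014 -0.0004] F [ 0.17 -0.06 -0.39] tcp [0.4997 0.1509 0.0975] grip 0.9977611295312793 0.0
```

View pics/g.png

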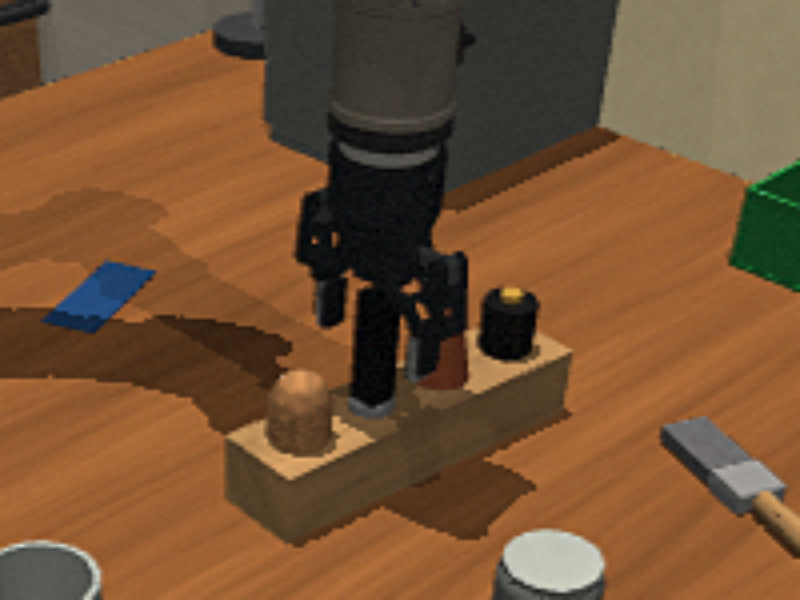

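The fingers straddle the black handle, at about (375,340) in this crop, and neither neighbour is touched. I'll close the gripper now.

```bash

python3 -m jog '[{"x":0,"y":0.001,"z":0,"ax":0,"ay":0,"az":0},{"x":0,"y":0.001,"z":0,"ax":0,"ay":0,"az":0},{"x":0,"y":0.001,"z":0,"ax":0,"ay":0,"az":0},{"x":0,"y":0.001,"z":0,"ax":0,"ay":0,"az":0},{"x":0,"y":0.001,"z":0,"ax":0,"ay":0,"az":0},{"x":0,"y":0.001,"z":0,"ax":0,"ay":0,"az":0},{"x":0,"y":0.001,"z":0,"ax":0,"ay":0,"az":0},{"x":0,"y":0.001,"z":0,"ax":0,"ay":0,"az":0}]' 0 80
python3 -c "
from h import *
go(.501,.15,.099,-.0926)"
```

```text
t: 2.65
eef_pos: [0.5017, 0.1513, 0.0989]
tool_rot: [-0.0, 0.739, 0.673, 0.0]
contact_force: [-1.4, 0.2, 5.3]
gripper_width: 0.272
grasp_force: 69.5
t 2.65 d [-0.0014 -0.0006 -0.0001] rv [ 0.0004 -0.0006 -0.0004] F [-1.35  0.18  5.26] tcp [0.5017 0.1513 0.0989] grip 0.27208540996049313 69.48544979095459
```

```bash

python3 -m jog '[{"x":0,"y":0,"z":-0.02,"ax":0,"ay":0,"az":0},{"x":0,"y":0,"z":-0.05,"ax":0,"ay":0,"az":0},{"x":0,"y":0,"z":-0.09,"ax":0,"ay":0,"az":0},{"x":0,"y":0,"z":-0.12,"ax":0,"ay":0,"az":0},{"x":0,"y":0,"z":-0.14,"ax":0,"ay":0,"az":0},{"x":-0.03,"y":0.007,"z":-0.14,"ax":0,"ay":0,"az":0},{"x":-0.07,"y":0.017,"z":-0.14,"ax":0,"ay":0,"az":0},{"x":-0.11,"y":0.027,"z":-0.14,"ax":0,"ay":0,"az":0},{"x":-0.15,"y":0.037,"z":-0.14,"ax":0,"ay":0,"az":0},{"x":-0.19,"y":0.046,"z":-0.14,"ax":0,"ay":0,"az":0},{"x":-0.23,"y":0.055,"z":-0.14,"ax":0,"ay":0,"az":0},{"x":-0.27,"y":0.064,"z":-0.14,"ax":0,"ay":0,"az":0}]'
python3 -c "
from h import *
go(.549,-.186,.222,-.0926)"
```

```text
t: 3.85
eef_pos: [0.5396, -0.1251, 0.2379]
tool_rot: [-0.0, 0.739, 0.674, -0.0]
contact_force: [1.1, -0.1, -2.2]
gripper_width: 0.273
grasp_force: 69.4
t 3.85 d [-0.0598  0.0151  0.0159] rv [-0.0008 -0.0002 -0.0002] F [ 1.1  -0.1  -2.21] tcp [ 0.5396 -0.1251  0.2379] grip 0.2732221246624259 69.3670642375946
```

```bash

python3 -m jog '[{"x":-0.03,"y":0.007,"z":0.005,"ax":0,"ay":0,"az":0},{"x":-0.055,"y":0.014,"z":0.012,"ax":0,"ay":0,"az":0},{"x":-0.06,"y":0.015,"z":0.016,"ax":0,"ay":0,"az":0},{"x":-0.06,"y":0.015,"z":0.016,"ax":0,"ay":0,"az":0}]'
python3 -c "
from h import *
S=[]
for i in range(8):
    a=read_camera('top' if i==0 else 'scene'); S.append(get_obs()['contact_force']); 
    if i<2: cv2.imwrite('pics/t%d.png'%i,a[:,:,::-1])
print(np.mean(S,0),np.std(S,0))
go(.549,-.186,.222,-.0926)
p=get_obs()['eef_pos']
print(proj('scene',[p+[0,0,-.09],p+[0,0,-.036],[.549,-.186,.115]]),proj('top',[p+[0,0,-.09]]))
a=cv2.imread('pics/t1.png')[150:270,140:300];cv2.imwrite('pics/t1c.png',cv2.resize(a,(800,600),interpolation=2))"
```

```text
t: 4.25
eef_pos: [0.5484, -0.1854, 0.2212]
tool_rot: [-0.001, 0.74, 0.673, -0.001]
contact_force: [-0.1, 0.3, -2.5]
gripper_width: 0.269
grasp_force: 69.4
[ 0.00544695  0.49303842 -2.25212496] [0.62698616 0.45153683 0.37855284]
t 4.65 d [-0.0021 -0.0005  0.0005] rv [ 0.0004 -0.0004  0.0009] F [-0.81  0.93 -2.72] tcp [ 0.5496 -0.1839  0.2225] grip 0.2722732481277249 69.40173983573914
[[218.58845665 207.88277995]
 [216.66249716 188.79922453]
 [218.28213465 214.0391088 ]] [[327.62978884 243.95481676]]
```

View pics/t1c.png

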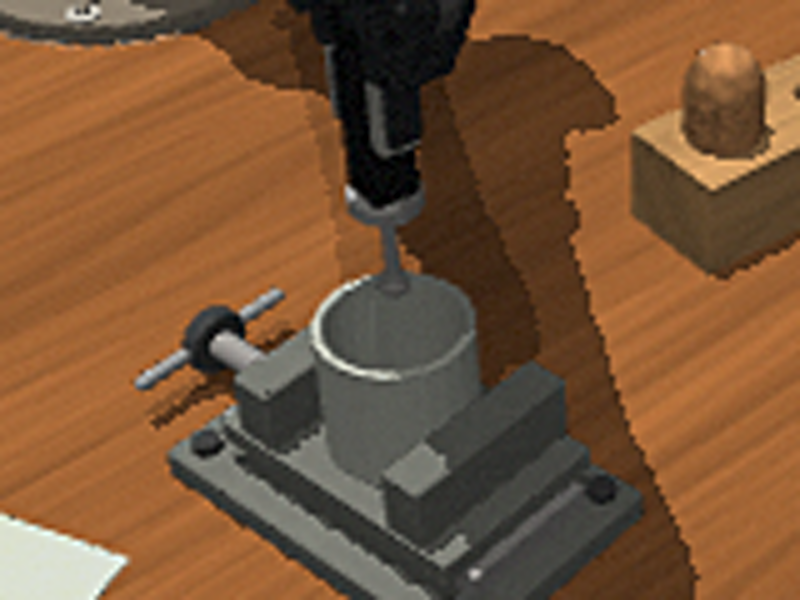

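The ball is at scene pixel (219,209), right over the tube's mouth near its centre, and the tool hangs straight. I'll go down inside and approach the crank side.

```bash
cat >> h.py <<'E'
def avg(n=5):
    F=[];P=[]
    for i in range(n):
        read_camera('top');o=get_obs();F.append(o['contact_force']);P.append(o['eef_pos'])
    F=np.mean(F,0);P=np.mean(P,0)
    # tool-axis force
    print("t",o['t'],"P",P.round(4),"F",F.round(2),"lat",np.hypot(F[0],F[1]).round(2),"dirdeg",np.degrees(np.arctan2(F[1],F[0])).round(0));return P,F
E
python3 -m jog '[{"x":0,"y":0,"z":0.008,"ax":0,"ay":0,"az":0},{"x":-0.001,"y":-0.003,"z":0.016,"ax":0,"ay":0,"az":0},{"x":-0.002,"y":-0.009,"z":0.0215,"ax":0,"ay":0,"az":0},{"x":-0.004,"y":-0.015,"z":0.0225,"ax":0,"ay":0,"az":0},{"x":-0.005,"y":-0.02,"z":0.0225,"ax":0,"ay":0,"az":0},{"x":-0.005,"y":-0.022,"z":0.0225,"ax":0,"ay":0,"az":0}]'
python3 -c "
from h import *
avg(6)"
```

```text
t: 5.25
eef_pos: [0.5262, -0.1882, 0.2]
tool_rot: [-0.0, 0.74, 0.673, 0.0]
contact_force: [0.1, 0.0, -3.9]
gripper_width: 0.277
grasp_force: 69.4
t 5.55 P [ 0.5271 -0.1877  0.2001] F [-0.08  0.06 -2.12] lat 0.1 dirdeg 142.0
```

```bash

python3 -m jog '[{"x":-0.0005,"y":-0.0025,"z":0,"ax":0,"ay":0,"az":0},{"x":-0.001,"y":-0.005,"z":0,"ax":0,"ay":0,"az":0},{"x":-0.001,"y":-0.006,"z":0,"ax":0,"ay":0,"az":0}]'
python3 -c "
from h import *
avg(6)"
```

```text
t: 5.85
eef_pos: [0.5209, -0.1883, 0.1998]
tool_rot: [0.0, 0.739, 0.673, 0.0]
contact_force: [0.8, -0.4, -2.7]
gripper_width: 0.273
grasp_force: 69.4
t 6.15 P [ 0.5211 -0.1881  0.1999] F [ 0.69  0.18 -2.31] lat 0.71 dirdeg 15.0
```

```bash
cat >> h.py <<'E'
def arc(P,t0,t1,C,r=.0285,n=12):
    o=get_obs();M=rot(o["tool_rot"])
    for t in np.linspace(t0,t1,n+1)[1:]:
        a=np.pi+.11+t
        d=M.T@(np.array([C[0]+r*np.cos(a),C[1]+r*np.sin(a),.2]) -P)
        print("%.1f %.1f"%(d[0]*1e3,d[1]*1e3),end=" | ")
    print()
def th(P,C): 
    d=P[:2]-np.array(C);print("theta",((np.arctan2(d[1],d[0])-np.pi-.11)%(2*np.pi)).round(3),"r",np.hypot(*d).round(4))
E
python3 -m jog '[{"x":-0.0002,"y":-0.0009,"z":0,"ax":0,"ay":0,"az":0},{"x":-0.0003,"y":-0.0017,"z":0,"ax":0,"ay":0,"az":0},{"x":-0.0003,"y":-0.0017,"z":0,"ax":0,"ay":0,"az":0}]'
python3 -c "
from h import *
P,F=avg(5);C=(.5479,-.186);th(P,C);arc(P,0,.4,C)"
```

```text
t: 6.45
eef_pos: [0.5198, -0.1883, 0.2]
tool_rot: [0.0, 0.739, 0.673, 0.0]
contact_force: [2.4, 0.2, -2.0]
gripper_width: 0.276
grasp_force: 69.4
t 6.7 P [ 0.5197 -0.1882  0.2   ] F [ 2.3   0.32 -2.39] lat 2.32 dirdeg 8.0
theta 6.253 r 0.0283
-1.8 0.2 | -2.7 0.4 | -3.7 0.7 | -4.6 1.0 | -5.4 1.3 | -6.3 1.7 | -7.2 2.0 | -8.0 2.5 | -8.9 2.9 | -9.7 3.4 | -10.5 3.9 | -11.3 4.4 |
```

```bash

python3 -c "
from h import *
P=np.array([.5197,-.1882,.2]);C=(.5479,-.185);arc(P,0,.4,C,.0293)"
```

```text
-1.1 -0.7 | -2.0 -0.5 | -2.9 -0.2 | -3.9 0.1 | -4.8 0.5 | -5.7 0.8 | -6.6 1.2 | -7.5 1.7 | -8.3 2.1 | -9.2 2.6 | -10.0 3.1 | -10.8 3.6 |
```

```bash

python3 -m jog '[{"x":-0.0008,"y":-0.0007,"z":0,"ax":0,"ay":0,"az":0},{"x":-0.0018,"y":-0.0006,"z":0,"ax":0,"ay":0,"az":0},{"x":-0.0028,"y":-0.0003,"z":0,"ax":0,"ay":0,"az":0},{"x":-0.0038,"y":0.0001,"z":0,"ax":0,"ay":0,"az":0},{"x":-0.0048,"y":0.0005,"z":0,"ax":0,"ay":0,"az":0},{"x":-0.0057,"y":0.0008,"z":0,"ax":0,"ay":0,"az":0},{"x":-0.0066,"y":0.0012,"z":0,"ax":0,"ay":0,"az":0},{"x":-0.0075,"y":0.0017,"z":0,"ax":0,"ay":0,"az":0},{"x":-0.0083,"y":0.0021,"z":0,"ax":0,"ay":0,"az":0},{"x":-0.0092,"y":0.0026,"z":0,"ax":0,"ay":0,"az":0},{"x":-0.01,"y":0.0031,"z":0,"ax":0,"ay":0,"az":0},{"x":-0.0108,"y":0.0036,"z":0,"ax":0,"ay":0,"az":0}]'
python3 -c "
from h import *
P,F=avg(4);C=(.5479,-.185);th(P,C);arc(P,.4,.8,C,.0293)"
```

```text
t: 7.9
eef_pos: [0.5217, -0.1994, 0.1997]
tool_rot: [-0.0, 0.739, 0.673, -0.0]
contact_force: [3.4, 4.4, -1.7]
gripper_width: 0.269
grasp_force: 70.0
t 8.1 P [ 0.5218 -0.1996  0.1997] F [ 2.22  2.69 -1.14] lat 3.49 dirdeg 50.0
theta 0.4 r 0.0299
-0.5 1.1 | -1.2 1.6 | -2.0 2.3 | -2.7 2.9 | -3.4 3.6 | -4.1 4.3 | -4.8 5.0 | -5.4 5.7 | -6.1 6.5 | -6.6 7.2 | -7.2 8.0 | -7.8 8.9 |
```

```bash

python3 -m jog '[{"x":-0.0006,"y":0.0007,"z":0,"ax":0,"ay":0,"az":0},{"x":-0.0013,"y":0.0014,"z":0,"ax":0,"ay":0,"az":0},{"x":-0.002,"y":0.0021,"z":0,"ax":0,"ay":0,"az":0},{"x":-0.0027,"y":0.0028,"z":0,"ax":0,"ay":0,"az":0},{"x":-0.0034,"y":0.0036,"z":0,"ax":0,"ay":0,"az":0},{"x":-0.0041,"y":0.0043,"z":0,"ax":0,"ay":0,"az":0},{"x":-0.0048,"y":0.005,"z":0,"ax":0,"ay":0,"az":0},{"x":-0.0054,"y":0.0057,"z":0,"ax":0,"ay":0,"az":0},{"x":-0.0061,"y":0.0065,"z":0,"ax":0,"ay":0,"az":0},{"x":-0.0066,"y":0.0072,"z":0,"ax":0,"ay":0,"az":0},{"x":-0.0072,"y":0.008,"z":0,"ax":0,"ay":0,"az":0},{"x":-0.0078,"y":0.0089,"z":0,"ax":0,"ay":0,"az":0}]'
python3 -c "
from h import *
P,F=avg(4);C=(.5479,-.185);th(P,C);arc(P,.8,1.2,C,.0293)"
```

```text
t: 9.3
eef_pos: [0.5298, -0.208, 0.1997]
tool_rot: [-0.0, 0.739, 0.673, -0.0]
contact_force: [0.9, 3.1, -1.7]
gripper_width: 0.275
grasp_force: 69.9
t 9.5 P [ 0.5299 -0.208   0.1997] F [ 0.14  2.52 -1.87] lat 2.52 dirdeg 87.0
theta 0.799 r 0.0292
-0.6 0.8 | -1.1 1.7 | -1.5 2.5 | -2.0 3.4 | -2.4 4.3 | -2.7 5.2 | -3.1 6.1 | -3.4 7.1 | -3.6 8.0 | -3.9 8.9 | -4.1 9.9 | -4.3 10.8 |
```

```bash

python3 -m jog '[{"x":-0.0009,"y":0.0006,"z":0,"ax":0,"ay":0,"az":0},{"x":-0.0016,"y":0.0014,"z":0,"ax":0,"ay":0,"az":0},{"x":-0.0021,"y":0.0022,"z":0,"ax":0,"ay":0,"az":0},{"x":-0.0026,"y":0.0031,"z":0,"ax":0,"ay":0,"az":0},{"x":-0.003,"y":0.004,"z":0,"ax":0,"ay":0,"az":0},{"x":-0.0034,"y":0.005,"z":0,"ax":0,"ay":0,"az":0},{"x":-0.0038,"y":0.006,"z":0,"ax":0,"ay":0,"az":0},{"x":-0.0041,"y":0.007,"z":0,"ax":0,"ay":0,"az":0},{"x":-0.0044,"y":0.0079,"z":0,"ax":0,"ay":0,"az":0},{"x":-0.0047,"y":0.0088,"z":0,"ax":0,"ay":0,"az":0},{"x":-0.0049,"y":0.0098,"z":0,"ax":0,"ay":0,"az":0},{"x":-0.0051,"y":0.0107,"z":0,"ax":0,"ay":0,"az":0}]'
python3 -c "
from h import *
P,F=avg(4);C=(.5479,-.185);th(P,C);arc(P,1.2,1.6,C,.0302)"
```

```text
t: 10.7
eef_pos: [0.5402, -0.2141, 0.1998]
tool_rot: [-0.0, 0.739, 0.673, -0.0]
contact_force: [-1.4, 3.0, -1.6]
gripper_width: 0.271
grasp_force: 69.9
t 10.9 P [ 0.5403 -0.2141  0.1998] F [-0.37  3.16 -1.22] lat 3.18 dirdeg 97.0
theta 1.205 r 0.0301
-0.2 0.8 | -0.4 1.8 | -0.4 2.8 | -0.5 3.8 | -0.5 4.8 | -0.5 5.8 | -0.5 6.8 | -0.4 7.8 | -0.3 8.8 | -0.1 9.8 | 0.1 10.8 | 0.3 11.8 |
```

```bash

python3 -m jog '[{"x":-0.0003,"y":0.0008,"z":0,"ax":0,"ay":0,"az":0},{"x":-0.0005,"y":0.0018,"z":0,"ax":0,"ay":0,"az":0},{"x":-0.0006,"y":0.0028,"z":0,"ax":0,"ay":0,"az":0},{"x":-0.0007,"y":0.0038,"z":0,"ax":0,"ay":0,"az":0},{"x":-0.0007,"y":0.0048,"z":0,"ax":0,"ay":0,"az":0},{"x":-0.0007,"y":0.0058,"z":0,"ax":0,"ay":0,"az":0},{"x":-0.0007,"y":0.0068,"z":0,"ax":0,"ay":0,"az":0},{"x":-0.0006,"y":0.0078,"z":0,"ax":0,"ay":0,"az":0},{"x":-0.0005,"y":0.0088,"z":0,"ax":0,"ay":0,"az":0},{"x":-0.0003,"y":0.0098,"z":0,"ax":0,"ay":0,"az":0},{"x":-0.0001,"y":0.0108,"z":0,"ax":0,"ay":0,"az":0},{"x":0.0001,"y":0.0118,"z":0,"ax":0,"ay":0,"az":0}]'
python3 -c "
from h import *
P,F=avg(4);C=(.5479,-.185);th(P,C);arc(P,1.6,2.0,C,.0302)"
```

```text
t: 12.1
eef_pos: [0.5518, -0.2151, 0.1997]
tool_rot: [-0.0, 0.739, 0.673, -0.0]
contact_force: [-2.4, 3.3, -0.3]
gripper_width: 0.273
grasp_force: 69.9
t 12.3 P [ 0.552  -0.215   0.1997] F [-2.48  3.47 -1.59] lat 4.26 dirdeg 126.0
theta 1.596 r 0.0303
0.4 1.1 | 0.7 2.0 | 1.0 3.0 | 1.3 3.9 | 1.7 4.9 | 2.1 5.8 | 2.5 6.7 | 3.0 7.6 | 3.5 8.5 | 4.0 9.3 | 4.6 10.2 | 5.2 11.0 |
```

```bash

python3 -m jog '[{"x":0.0004,"y":0.0009,"z":0,"ax":0,"ay":0,"az":0},{"x":0.0007,"y":0.0019,"z":0,"ax":0,"ay":0,"az":0},{"x":0.001,"y":0.0028,"z":0,"ax":0,"ay":0,"az":0},{"x":0.0014,"y":0.0038,"z":0,"ax":0,"ay":0,"az":0},{"x":0.0018,"y":0.0047,"z":0,"ax":0,"ay":0,"az":0},{"x":0.0022,"y":0.0056,"z":0,"ax":0,"ay":0,"az":0},{"x":0.0027,"y":0.0065,"z":0,"ax":0,"ay":0,"az":0},{"x":0.0032,"y":0.0074,"z":0,"ax":0,"ay":0,"az":0},{"x":0.0037,"y":0.0083,"z":0,"ax":0,"ay":0,"az":0},{"x":0.0043,"y":0.0091,"z":0,"ax":0,"ay":0,"az":0},{"x":0.0049,"y":0.01,"z":0,"ax":0,"ay":0,"az":0},{"x":0.0055,"y":0.0108,"z":0,"ax":0,"ay":0,"az":0}]'
python3 -c "
from h import *
P,F=avg(4);C=(.5479,-.185);th(P,C);arc(P,2.0,2.4,C,.0298)"
```

```text
t: 13.5
eef_pos: [0.5632, -0.2107, 0.1998]
tool_rot: [0.0, 0.739, 0.673, -0.0]
contact_force: [-3.1, 1.6, -0.7]
gripper_width: 0.274
grasp_force: 69.9
t 13.7 P [ 0.5633 -0.2106  0.1998] F [-2.94  1.75 -1.23] lat 3.43 dirdeg 149.0
theta 2.004 r 0.0298
0.6 0.7 | 1.2 1.4 | 1.8 2.2 | 2.5 2.9 | 3.2 3.6 | 3.9 4.3 | 4.7 5.0 | 5.5 5.6 | 6.2 6.2 | 7.1 6.8 | 7.9 7.3 | 8.7 7.9 |
```

Steady, about 3.4 N.

```bash

python3 -m jog '[{"x":0.0006,"y":0.0007,"z":0,"ax":0,"ay":0,"az":0},{"x":0.0012,"y":0.0014,"z":0,"ax":0,"ay":0,"az":0},{"x":0.0018,"y":0.0022,"z":0,"ax":0,"ay":0,"az":0},{"x":0.0025,"y":0.0029,"z":0,"ax":0,"ay":0,"az":0},{"x":0.0032,"y":0.0036,"z":0,"ax":0,"ay":0,"az":0},{"x":0.0039,"y":0.0043,"z":0,"ax":0,"ay":0,"az":0},{"x":0.0047,"y":0.005,"z":0,"ax":0,"ay":0,"az":0},{"x":0.0055,"y":0.0056,"z":0,"ax":0,"ay":0,"az":0},{"x":0.0062,"y":0.0062,"z":0,"ax":0,"ay":0,"az":0},{"x":0.0071,"y":0.0068,"z":0,"ax":0,"ay":0,"az":0},{"x":0.0079,"y":0.0073,"z":0,"ax":0,"ay":0,"az":0},{"x":0.0087,"y":0.0079,"z":0,"ax":0,"ay":0,"az":0}]'
python3 -c "
from h import *
P,F=avg(4);C=(.5479,-.185);th(P,C);arc(P,2.4,2.8,C,.0298)"
```

```text
t: 14.9
eef_pos: [0.5718, -0.2027, 0.1998]
tool_rot: [-0.0, 0.739, 0.673, -0.0]
contact_force: [-4.1, 0.3, -0.7]
gripper_width: 0.273
grasp_force: 69.9
t 15.1 P [ 0.5721 -0.2024  0.1998] F [-3.45  1.06 -1.4 ] lat 3.61 dirdeg 163.0
theta 2.408 r 0.0297
0.6 0.4 | 1.5 0.9 | 2.4 1.3 | 3.3 1.7 | 4.2 2.1 | 5.1 2.5 | 6.1 2.8 | 7.0 3.0 | 8.0 3.3 | 9.0 3.5 | 9.9 3.7 | 10.9 3.9 |
```

```bash

python3 -m jog '[{"x":0.0007,"y":0.0004,"z":0,"ax":0,"ay":0,"az":0},{"x":0.0015,"y":0.0009,"z":0,"ax":0,"ay":0,"az":0},{"x":0.0024,"y":0.0013,"z":0,"ax":0,"ay":0,"az":0},{"x":0.0033,"y":0.0017,"z":0,"ax":0,"ay":0,"az":0},{"x":0.0042,"y":0.0021,"z":0,"ax":0,"ay":0,"az":0},{"x":0.0051,"y":0.0025,"z":0,"ax":0,"ay":0,"az":0},{"x":0.0061,"y":0.0028,"z":0,"ax":0,"ay":0,"az":0},{"x":0.007,"y":0.003,"z":0,"ax":0,"ay":0,"az":0},{"x":0.008,"y":0.0033,"z":0,"ax":0,"ay":0,"az":0},{"x":0.009,"y":0.0035,"z":0,"ax":0,"ay":0,"az":0},{"x":0.0099,"y":0.0037,"z":0,"ax":0,"ay":0,"az":0},{"x":0.0109,"y":0.0039,"z":0,"ax":0,"ay":0,"az":0}]'
python3 -c "
from h import *
P,F=avg(4);C=(.5479,-.185);th(P,C);arc(P,2.8,3.2,C,.0298)"
```

```text
t: 16.3
eef_pos: [0.5768, -0.1923, 0.1998]
tool_rot: [0.0, 0.739, 0.673, -0.0]
contact_force: [-3.6, -1.0, -1.2]
gripper_width: 0.272
grasp_force: 69.9
t 16.5 P [ 0.5768 -0.1921  0.1998] F [-4.25 -1.44 -0.57] lat 4.49 dirdeg -161.0
theta 2.791 r 0.0298
1.2 0.2 | 2.2 0.3 | 3.2 0.3 | 4.2 0.3 | 5.2 0.3 | 6.2 0.3 | 7.2 0.2 | 8.2 0.1 | 9.2 -0.0 | 10.1 -0.2 | 11.1 -0.4 | 12.1 -0.7 |
```

```bash

python3 -m jog '[{"x":0.001,"y":0.0001,"z":0,"ax":0,"ay":0,"az":0},{"x":0.002,"y":0.0001,"z":0,"ax":0,"ay":0,"az":0},{"x":0.003,"y":0,"z":0,"ax":0,"ay":0,"az":0},{"x":0.004,"y":0,"z":0,"ax":0,"ay":0,"az":0},{"x":0.005,"y":-0.0001,"z":0,"ax":0,"ay":0,"az":0},{"x":0.006,"y":-0.0001,"z":0,"ax":0,"ay":0,"az":0},{"x":0.007,"y":-0.0002,"z":0,"ax":0,"ay":0,"az":0},{"x":0.008,"y":-0.0003,"z":0,"ax":0,"ay":0,"az":0},{"x":0.009,"y":-0.0004,"z":0,"ax":0,"ay":0,"az":0},{"x":0.01,"y":-0.0006,"z":0,"ax":0,"ay":0,"az":0},{"x":0.011,"y":-0.0008,"z":0,"ax":0,"ay":0,"az":0},{"x":0.012,"y":-0.0011,"z":0,"ax":0,"ay":0,"az":0}]'
python3 -c "
from h import *
P,F=avg(4);C=(.5479,-.185);th(P,C);arc(P,3.2,3.6,C,.0295)"
```

```text
t: 17.7
eef_pos: [0.5769, -0.1801, 0.1999]
tool_rot: [0.0, 0.739, 0.673, 0.0]
contact_force: [-3.8, -2.7, -1.0]
gripper_width: 0.271
grasp_force: 69.9
t 17.9 P [ 0.5768 -0.1799  0.1998] F [-3.16 -2.17  0.21] lat 3.83 dirdeg -145.0
theta 3.207 r 0.0294
0.8 -0.1 | 1.7 -0.4 | 2.6 -0.7 | 3.5 -1.1 | 4.4 -1.5 | 5.3 -1.9 | 6.2 -2.4 | 7.1 -2.8 | 7.9 -3.4 | 8.7 -3.9 | 9.5 -4.5 | 10.3 -5.0 |
```

```bash

python3 -m jog '[{"x":0.0008,"y":-0.0002,"z":0,"ax":0,"ay":0,"az":0},{"x":0.0017,"y":-0.0004,"z":0,"ax":0,"ay":0,"az":0},{"x":0.0026,"y":-0.0007,"z":0,"ax":0,"ay":0,"az":0},{"x":0.0035,"y":-0.0011,"z":0,"ax":0,"ay":0,"az":0},{"x":0.0044,"y":-0.0015,"z":0,"ax":0,"ay":0,"az":0},{"x":0.0053,"y":-0.0019,"z":0,"ax":0,"ay":0,"az":0},{"x":0.0062,"y":-0.0024,"z":0,"ax":0,"ay":0,"az":0},{"x":0.0071,"y":-0.0028,"z":0,"ax":0,"ay":0,"az":0},{"x":0.0079,"y":-0.0034,"z":0,"ax":0,"ay":0,"az":0},{"x":0.0087,"y":-0.0039,"z":0,"ax":0,"ay":0,"az":0},{"x":0.0095,"y":-0.0045,"z":0,"ax":0,"ay":0,"az":0},{"x":0.0103,"y":-0.005,"z":0,"ax":0,"ay":0,"az":0}]'
python3 -c "
from h import *
P,F=avg(4);C=(.5479,-.185);th(P,C);arc(P,3.6,4.0,C,.0295)"
```

```text
t: 19.1
eef_pos: [0.5729, -0.1694, 0.1998]
tool_rot: [0.0, 0.739, 0.673, 0.0]
contact_force: [-2.2, -4.6, -0.4]
gripper_width: 0.276
grasp_force: 69.9
t 19.3 P [ 0.5728 -0.1693  0.1999] F [-2.05 -4.16 -0.85] lat 4.64 dirdeg -116.0
theta 3.594 r 0.0295
0.9 -0.7 | 1.7 -1.4 | 2.4 -2.0 | 3.1 -2.7 | 3.8 -3.4 | 4.4 -4.2 | 5.0 -4.9 | 5.6 -5.7 | 6.2 -6.5 | 6.8 -7.3 | 7.3 -8.1 | 7.8 -9.0 |
```

```bash

python3 -m jog '[{"x":0.0006,"y":-0.0008,"z":0,"ax":0,"ay":0,"az":0},{"x":0.0013,"y":-0.0016,"z":0,"ax":0,"ay":0,"az":0},{"x":0.002,"y":-0.0023,"z":0,"ax":0,"ay":0,"az":0},{"x":0.0027,"y":-0.003,"z":0,"ax":0,"ay":0,"az":0},{"x":0.0033,"y":-0.0038,"z":0,"ax":0,"ay":0,"az":0},{"x":0.0039,"y":-0.0046,"z":0,"ax":0,"ay":0,"az":0},{"x":0.0045,"y":-0.0053,"z":0,"ax":0,"ay":0,"az":0},{"x":0.0051,"y":-0.0061,"z":0,"ax":0,"ay":0,"az":0},{"x":0.0057,"y":-0.0069,"z":0,"ax":0,"ay":0,"az":0},{"x":0.0063,"y":-0.0077,"z":0,"ax":0,"ay":0,"az":0},{"x":0.0068,"y":-0.0085,"z":0,"ax":0,"ay":0,"az":0},{"x":0.0073,"y":-0.0093,"z":0,"ax":0,"ay":0,"az":0}]'
python3 -c "
from h import *
P,F=avg(4);C=(.5479,-.185);th(P,C);arc(P,4.0,4.4,C,.0289)"
```

```text
t: 20.5
eef_pos: [0.5643, -0.1612, 0.1999]
tool_rot: [0.0, 0.739, 0.673, 0.0]
contact_force: [-1.5, -4.1, -0.7]
gripper_width: 0.271
grasp_force: 69.9
t 20.7 P [ 0.5641 -0.1611  0.1998] F [-0.4  -3.78  0.01] lat 3.8 dirdeg -96.0
theta 4.006 r 0.0289
0.4 -0.7 | 0.8 -1.6 | 1.2 -2.4 | 1.6 -3.3 | 1.9 -4.2 | 2.2 -5.1 | 2.5 -6.1 | 2.8 -7.0 | 3.0 -7.9 | 3.2 -8.9 | 3.3 -9.8 | 3.4 -10.8 |
```

```bash

python3 -m jog '[{"x":0.0004,"y":-0.0008,"z":0,"ax":0,"ay":0,"az":0},{"x":0.0008,"y":-0.0016,"z":0,"ax":0,"ay":0,"az":0},{"x":0.0012,"y":-0.0025,"z":0,"ax":0,"ay":0,"az":0},{"x":0.0015,"y":-0.0034,"z":0,"ax":0,"ay":0,"az":0},{"x":0.0018,"y":-0.0043,"z":0,"ax":0,"ay":0,"az":0},{"x":0.0021,"y":-0.0052,"z":0,"ax":0,"ay":0,"az":0},{"x":0.0024,"y":-0.0061,"z":0,"ax":0,"ay":0,"az":0},{"x":0.0026,"y":-0.007,"z":0,"ax":0,"ay":0,"az":0},{"x":0.0028,"y":-0.0079,"z":0,"ax":0,"ay":0,"az":0},{"x":0.003,"y":-0.0089,"z":0,"ax":0,"ay":0,"az":0},{"x":0.0031,"y":-0.0098,"z":0,"ax":0,"ay":0,"az":0},{"x":0.0032,"y":-0.0108,"z":0,"ax":0,"ay":0,"az":0}]'
python3 -c "
from h import *
P,F=avg(4);C=(.5479,-.185);th(P,C);arc(P,4.4,4.8,C,.0287)"
```

```text
t: 21.9
eef_pos: [0.5539, -0.1569, 0.1998]
tool_rot: [0.0, 0.739, 0.673, 0.0]
contact_force: [1.6, -3.3, -0.9]
gripper_width: 0.273
grasp_force: 69.8
t 22.1 P [ 0.5537 -0.1569  0.1998] F [ 0.86 -3.25 -0.48] lat 3.36 dirdeg -75.0
theta 4.398 r 0.0287
0.1 -1.0 | 0.2 -2.0 | 0.2 -2.9 | 0.2 -3.9 | 0.2 -4.8 | 0.1 -5.8 | 0.0 -6.7 | -0.1 -7.7 | -0.3 -8.6 | -0.5 -9.6 | -0.7 -10.5 | -1.0 -11.4 |
```

```bash

python3 -m jog '[{"x":0.0001,"y":-0.001,"z":0,"ax":0,"ay":0,"az":0},{"x":0.0002,"y":-0.002,"z":0,"ax":0,"ay":0,"az":0},{"x":0.0002,"y":-0.0029,"z":0,"ax":0,"ay":0,"az":0},{"x":0.0002,"y":-0.0039,"z":0,"ax":0,"ay":0,"az":0},{"x":0.0002,"y":-0.0048,"z":0,"ax":0,"ay":0,"az":0},{"x":0.0001,"y":-0.0058,"z":0,"ax":0,"ay":0,"az":0},{"x":0,"y":-0.0067,"z":0,"ax":0,"ay":0,"az":0},{"x":-0.0001,"y":-0.0077,"z":0,"ax":0,"ay":0,"az":0},{"x":-0.0003,"y":-0.0086,"z":0,"ax":0,"ay":0,"az":0},{"x":-0.0005,"y":-0.0096,"z":0,"ax":0,"ay":0,"az":0},{"x":-0.0007,"y":-0.0105,"z":0,"ax":0,"ay":0,"az":0},{"x":-0.001,"y":-0.0114,"z":0,"ax":0,"ay":0,"az":0}]'
python3 -c "
from h import *
P,F=avg(4);C=(.5479,-.185);th(P,C);arc(P,4.8,5.2,C,.0287)"
```

```text
t: 23.3
eef_pos: [0.5423, -0.1569, 0.1999]
tool_rot: [0.0, 0.739, 0.673, 0.0]
contact_force: [2.6, -2.6, -1.0]
gripper_width: 0.273
grasp_force: 69.8
t 23.5 P [ 0.5421 -0.157   0.1998] F [ 1.81 -2.57  0.32] lat 3.14 dirdeg -55.0
theta 4.806 r 0.0286
-0.2 -0.8 | -0.5 -1.7 | -0.8 -2.6 | -1.2 -3.4 | -1.6 -4.3 | -2.0 -5.2 | -2.5 -6.0 | -3.0 -6.8 | -3.5 -7.6 | -4.1 -8.4 | -4.6 -9.2 | -5.2 -9.9 |
```

```bash

python3 -m jog '[{"x":-0.0001,"y":-0.0009,"z":0,"ax":0,"ay":0,"az":0},{"x":-0.0004,"y":-0.0018,"z":0,"ax":0,"ay":0,"az":0},{"x":-0.0007,"y":-0.0027,"z":0,"ax":0,"ay":0,"az":0},{"x":-0.0011,"y":-0.0035,"z":0,"ax":0,"ay":0,"az":0},{"x":-0.0015,"y":-0.0044,"z":0,"ax":0,"ay":0,"az":0},{"x":-0.0019,"y":-0.0053,"z":0,"ax":0,"ay":0,"az":0},{"x":-0.0024,"y":-0.0061,"z":0,"ax":0,"ay":0,"az":0},{"x":-0.0029,"y":-0.0069,"z":0,"ax":0,"ay":0,"az":0},{"x":-0.0034,"y":-0.0077,"z":0,"ax":0,"ay":0,"az":0},{"x":-0.004,"y":-0.0085,"z":0,"ax":0,"ay":0,"az":0},{"x":-0.0045,"y":-0.0094,"z":0,"ax":0,"ay":0,"az":0},{"x":-0.0051,"y":-0.0101,"z":0,"ax":0,"ay":0,"az":0}]'
python3 -c "
from h import *
P,F=avg(4);C=(.5479,-.185);th(P,C);arc(P,5.2,5.6,C,.0289)"
```

```text
t: 24.7
eef_pos: [0.5318, -0.161, 0.1998]
tool_rot: [0.0, 0.739, 0.673, 0.0]
contact_force: [4.9, -2.4, -1.5]
gripper_width: 0.271
grasp_force: 69.9
t 24.9 P [ 0.5317 -0.1611  0.1998] F [ 3.83 -2.01 -0.47] lat 4.32 dirdeg -28.0
theta 5.197 r 0.0289
-0.7 -0.8 | -1.3 -1.5 | -2.0 -2.2 | -2.7 -2.9 | -3.4 -3.5 | -4.1 -4.1 | -4.9 -4.7 | -5.7 -5.3 | -6.5 -5.8 | -7.3 -6.4 | -8.1 -6.8 | -9.0 -7.3 |
```

```bash

python3 -m jog '[{"x":-0.0007,"y":-0.0007,"z":0,"ax":0,"ay":0,"az":0},{"x":-0.0014,"y":-0.0014,"z":0,"ax":0,"ay":0,"az":0},{"x":-0.0021,"y":-0.002,"z":0,"ax":0,"ay":0,"az":0},{"x":-0.0028,"y":-0.0027,"z":0,"ax":0,"ay":0,"az":0},{"x":-0.0035,"y":-0.0033,"z":0,"ax":0,"ay":0,"az":0},{"x":-0.0042,"y":-0.0039,"z":0,"ax":0,"ay":0,"az":0},{"x":-0.005,"y":-0.0045,"z":0,"ax":0,"ay":0,"az":0},{"x":-0.0058,"y":-0.0051,"z":0,"ax":0,"ay":0,"az":0},{"x":-0.0066,"y":-0.0056,"z":0,"ax":0,"ay":0,"az":0},{"x":-0.0074,"y":-0.0062,"z":0,"ax":0,"ay":0,"az":0},{"x":-0.0082,"y":-0.0066,"z":0,"ax":0,"ay":0,"az":0},{"x":-0.0091,"y":-0.0071,"z":0,"ax":0,"ay":0,"az":0}]'
python3 -c "
from h import *
P,F=avg(4);C=(.5479,-.185);th(P,C);arc(P,5.6,6.0,C,.0288)"
```

```text
t: 26.1
eef_pos: [0.5238, -0.1694, 0.1998]
tool_rot: [-0.0, 0.739, 0.674, 0.0]
contact_force: [4.0, -0.5, -1.5]
gripper_width: 0.265
grasp_force: 69.9
t 26.3 P [ 0.5236 -0.1696  0.1998] F [ 4.02 -1.09 -0.93] lat 4.17 dirdeg -15.0
theta 5.609 r 0.0287
-0.6 -0.4 | -1.5 -0.8 | -2.3 -1.2 | -3.2 -1.5 | -4.1 -1.8 | -5.1 -2.1 | -6.0 -2.3 | -6.9 -2.6 | -7.9 -2.7 | -8.8 -2.9 | -9.8 -3.0 | -10.7 -3.1 |
```

```bash

python3 -m jog '[{"x":-0.0007,"y":-0.0004,"z":0,"ax":0,"ay":0,"az":0},{"x":-0.0015,"y":-0.0008,"z":0,"ax":0,"ay":0,"az":0},{"x":-0.0023,"y":-0.0012,"z":0,"ax":0,"ay":0,"az":0},{"x":-0.0032,"y":-0.0015,"z":0,"ax":0,"ay":0,"az":0},{"x":-0.0041,"y":-0.0018,"z":0,"ax":0,"ay":0,"az":0},{"x":-0.0051,"y":-0.0021,"z":0,"ax":0,"ay":0,"az":0},{"x":-0.006,"y":-0.0023,"z":0,"ax":0,"ay":0,"az":0},{"x":-0.0069,"y":-0.0026,"z":0,"ax":0,"ay":0,"az":0},{"x":-0.0079,"y":-0.0027,"z":0,"ax":0,"ay":0,"az":0},{"x":-0.0088,"y":-0.0029,"z":0,"ax":0,"ay":0,"az":0},{"x":-0.0098,"y":-0.003,"z":0,"ax":0,"ay":0,"az":0},{"x":-0.0107,"y":-0.0031,"z":0,"ax":0,"ay":0,"az":0}]'
python3 -c "
from h import *
P,F=avg(4);C=(.5479,-.185);th(P,C);arc(P,6.0,6.45,C,.0288)"
```

```text
t: 27.5
eef_pos: [0.5196, -0.1798, 0.1997]
tool_rot: [-0.0, 0.739, 0.673, 0.0]
contact_force: [3.9, 1.2, -1.3]
gripper_width: 0.277
grasp_force: 69.9
t 27.7 P [ 0.5196 -0.1799  0.1997] F [ 3.37  1.25 -0.71] lat 3.59 dirdeg 20.0
theta 5.994 r 0.0287
-1.2 -0.1 | -2.3 -0.2 | -3.4 -0.1 | -4.5 -0.1 | -5.5 0.0 | -6.6 0.1 | -7.7 0.3 | -8.7 0.5 | -9.8 0.8 | -10.8 1.1 | -11.9 1.4 | -12.9 1.8 |
```

```bash

python3 -m jog '[{"x":-0.0011,"y":-0.0001,"z":0,"ax":0,"ay":0,"az":0},{"x":-0.0022,"y":-0.0002,"z":0,"ax":0,"ay":0,"az":0},{"x":-0.0033,"y":-0.0002,"z":0,"ax":0,"ay":0,"az":0},{"x":-0.0044,"y":-0.0002,"z":0,"ax":0,"ay":0,"az":0},{"x":-0.0055,"y":-0.0001,"z":0,"ax":0,"ay":0,"az":0},{"x":-0.0066,"y":0,"z":0,"ax":0,"ay":0,"az":0},{"x":-0.0077,"y":0.0002,"z":0,"ax":0,"ay":0,"az":0},{"x":-0.0087,"y":0.0004,"z":0,"ax":0,"ay":0,"az":0},{"x":-0.0098,"y":0.0007,"z":0,"ax":0,"ay":0,"az":0},{"x":-0.0108,"y":0.001,"z":0,"ax":0,"ay":0,"az":0},{"x":-0.0119,"y":0.0013,"z":0,"ax":0,"ay":0,"az":0},{"x":-0.0129,"y":0.0017,"z":0,"ax":0,"ay":0,"az":0}]'
python3 -c "
from h import *
P,F=avg(4);C=(.5479,-.185);th(P,C);go(.5479,-.185,.2,-.0926);go(.5017,.1513,.24,-.0926)"
```

```text
t: 28.9
eef_pos: [0.5201, -0.1929, 0.1997]
tool_rot: [-0.0, 0.739, 0.673, -0.0]
contact_force: [2.4, 2.9, -1.4]
gripper_width: 0.269
grasp_force: 69.9
t 29.1 P [ 0.5201 -0.1931  0.1997] F [ 2.55  2.22 -1.78] lat 3.39 dirdeg 41.0
theta 0.174 r 0.0289
t 29.1 d [ 0.0106  0.0269 -0.0003] rv [-0.0002  0.0002 -0.0006] F [ 3.06  2.04 -1.55] tcp [ 0.5201 -0.1931  0.1997] grip 0.2736989014244695 69.92887258529663
t 29.1 d [ 0.3411 -0.0504 -0.0403] rv [-0.0002  0.0002 -0.0006] F [ 3.06  2.04 -1.55] tcp [ 0.5201 -0.1931  0.1997] grip 0.2736989014244695 69.92887258529663
```

```bash

python3 -m jog '[{"x":0.003,"y":0.009,"z":0,"ax":0,"ay":0,"az":0},{"x":0.007,"y":0.018,"z":-0.002,"ax":0,"ay":0,"az":0},{"x":0.01,"y":0.025,"z":-0.012,"ax":0,"ay":0,"az":0},{"x":0.0106,"y":0.026,"z":-0.03,"ax":0,"ay":0,"az":0},{"x":0.03,"y":0.022,"z":-0.04,"ax":0,"ay":0,"az":0},{"x":0.07,"y":0.014,"z":-0.042,"ax":0,"ay":0,"az":0},{"x":0.11,"y":0.005,"z":-0.042,"ax":0,"ay":0,"az":0},{"x":0.15,"y":-0.004,"z":-0.042,"ax":0,"ay":0,"az":0},{"x":0.19,"y":-0.014,"z":-0.042,"ax":0,"ay":0,"az":0},{"x":0.23,"y":-0.024,"z":-0.042,"ax":0,"ay":0,"az":0},{"x":0.27,"y":-0.033,"z":-0.042,"ax":0,"ay":0,"az":0},{"x":0.3,"y":-0.04,"z":-0.042,"ax":0,"ay":0,"az":0}]'
python3 -c "
from h import *
avg(2);go(.5017,.1513,.165,-.0926)"
```

```text
t: 30.3
eef_pos: [0.5081, 0.1126, 0.2425]
tool_rot: [-0.0, 0.738, 0.674, 0.0]
contact_force: [-0.5, -0.1, -2.2]
gripper_width: 0.273
grasp_force: 69.8
t 30.4 P [0.5076 0.1168 0.2422] F [-0.58  2.14 -2.29] lat 2.22 dirdeg 105.0
t 30.4 d [ 0.0352 -0.0091  0.0773] rv [-0.0004 -0.0014  0.0078] F [ 0.25 -0.31 -2.34] tcp [0.5079 0.1153 0.2422] grip 0.27238085514285654 69.78240251541138
```

```bash

python3 -m jog '[{"x":0.02,"y":-0.005,"z":0.01,"ax":0,"ay":0,"az":0},{"x":0.037,"y":-0.009,"z":0.03,"ax":0,"ay":0,"az":0},{"x":0.038,"y":-0.0095,"z":0.05,"ax":0,"ay":0,"az":0},{"x":0.038,"y":-0.0095,"z":0.065,"ax":0,"ay":0,"az":0},{"x":0.038,"y":-0.0095,"z":0.07,"ax":0,"ay":0,"az":0},{"x":0.038,"y":-0.0095,"z":0.07,"ax":0,"ay":0,"az":0}]'
python3 -c "
from h import *
P,F=avg(5);go(.5017,.1513,.0989,-.0926)
a=read_camera('scene')[:,:,::-1];b=read_camera('top')[:,:,::-1]
f=lambda a,x,y:cv2.resize(a[y:y+90,x:x+60],(400,600),interpolation=2)
cv2.imwrite('pics/r.png',np.hstack([f(a,270,110),f(b,140,225)]))
print(proj('scene',[P+[0,0,-.09],[.501,.1505,.06]]))"
```

```text
t: 31.0
eef_pos: [0.5025, 0.1476, 0.1717]
tool_rot: [0.0, 0.739, 0.673, -0.001]
contact_force: [-0.4, 0.1, -2.3]
gripper_width: 0.272
grasp_force: 69.8
t 31.25 P [0.5031 0.1481 0.1726] F [-0.24 -0.13 -2.19] lat 0.27 dirdeg -151.0
t 31.25 d [ 0.0028 -0.0017  0.0738] rv [ 0.0013 -0.0009 -0.0007] F [-0.04 -0.09 -2.94] tcp [0.503  0.1483 0.1727] grip 0.2759225062830489 69.77906227111816
[[302.27595192 161.82801455]
 [301.86281768 167.81980886]]
```

View pics/r.png

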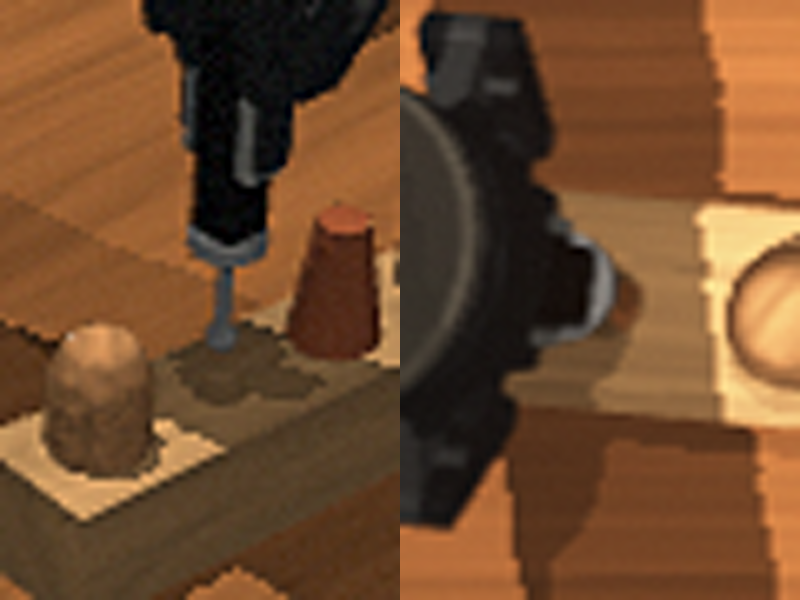

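The tool is still straight, with the ball at about scene (303,162). The hole and the neighbours are where expected, so I'm correcting by 3 mm and lowering.

```bash

python3 -m jog '[{"x":0.0028,"y":-0.0015,"z":0,"ax":0,"ay":0,"az":0},{"x":0.0028,"y":-0.0015,"z":0.002,"ax":0,"ay":0,"az":0},{"x":0.0028,"y":-0.0015,"z":0.01,"ax":0,"ay":0,"az":0},{"x":0.0028,"y":-0.0015,"z":0.02,"ax":0,"ay":0,"az":0},{"x":0.0028,"y":-0.0015,"z":0.025,"ax":0,"ay":0,"az":0},{"x":0.0028,"y":-0.0015,"z":0.025,"ax":0,"ay":0,"az":0}]'
python3 -c "
from h import *
P,F=avg(4);go(.5017,.1513,.0989,-.0926)"
```

```text
t: 31.95
eef_pos: [0.5003, 0.1508, 0.1455]
tool_rot: [-0.0, 0.739, 0.673, -0.001]
contact_force: [-0.5, 0.5, -2.3]
gripper_width: 0.275
grasp_force: 69.8
t 32.15 P [0.5011 0.151  0.1466] F [ 0.31 -0.04 -1.86] lat 0.31 dirdeg -7.0
t 32.15 d [0.0001 0.0003 0.0481] rv [ 0.0004 -0.0002 -0.0006] F [ 0.29 -0.55 -2.16] tcp [0.5014 0.1512 0.147 ] grip 0.2716346631633916 69.77838635444641
```

Tip is 4 mm inside the hole with no contact. Lowering on.

```bash

python3 -m jog '[{"x":0,"y":0,"z":0.01,"ax":0,"ay":0,"az":0},{"x":0,"y":0,"z":0.02,"ax":0,"ay":0,"az":0},{"x":0,"y":0,"z":0.03,"ax":0,"ay":0,"az":0},{"x":0,"y":0,"z":0.038,"ax":0,"ay":0,"az":0},{"x":0,"y":0,"z":0.043,"ax":0,"ay":0,"az":0},{"x":0,"y":0,"z":0.0455,"ax":0,"ay":0,"az":0},{"x":0,"y":0,"z":0.046,"ax":0,"ay":0,"az":0},{"x":0,"y":0,"z":0.046,"ax":0,"ay":0,"az":0}]'
python3 -c "
from h import *
P,F=avg(4);go(.5017,.1513,.0989,-.0926)"
```

```text
t: 32.95
eef_pos: [0.5013, 0.1512, 0.1009]
tool_rot: [0.0, 0.739, 0.673, 0.0]
contact_force: [-0.5, 0.4, -2.2]
gripper_width: 0.274
grasp_force: 69.8
t 33.15 P [0.5014 0.1513 0.1011] F [-0.06 -0.18 -2.18] lat 0.19 dirdeg -110.0
t 33.15 d [0.     0.0004 0.0022] rv [ 0.0005 -0.0004 -0.0004] F [ 0.49 -0.35 -1.34] tcp [0.5013 0.1513 0.1011] grip 0.2687381520254928 69.7776460647583
```

```bash

python3 -m jog '[{"x":0,"y":0,"z":0.001,"ax":0,"ay":0,"az":0},{"x":0,"y":0,"z":0.0018,"ax":0,"ay":0,"az":0},{"x":0,"y":0,"z":0.0022,"ax":0,"ay":0,"az":0},{"x":0,"y":0,"z":0.0022,"ax":0,"ay":0,"az":0}]'
python3 -c "
from h import *
P,F=avg(4)"
```

```text
t: 33.55
eef_pos: [0.5012, 0.1513, 0.0989]
tool_rot: [-0.0, 0.739, 0.673, 0.0]
contact_force: [-2.0, -0.1, 3.7]
gripper_width: 0.275
grasp_force: 70.5
t 33.75 P [0.5012 0.1512 0.0989] F [-2.09 -0.37  5.1 ] lat 2.12 dirdeg -170.0
```

```bash

python3 -m jog '[{"x":0,"y":0,"z":0,"ax":0,"ay":0,"az":0},{"x":0,"y":0,"z":0,"ax":0,"ay":0,"az":0},{"x":0,"y":0,"z":0,"ax":0,"ay":0,"az":0},{"x":0,"y":0,"z":0,"ax":0,"ay":0,"az":0},{"x":0,"y":0,"z":0,"ax":0,"ay":0,"az":0},{"x":0,"y":0,"z":0,"ax":0,"ay":0,"az":0},{"x":0,"y":0,"z":0,"ax":0,"ay":0,"az":0}]' 1
python3 -m jog '[{"x":0,"y":0,"z":-0.01,"ax":0,"ay":0,"az":0},{"x":0,"y":0,"z":-0.03,"ax":0,"ay":0,"az":0},{"x":0,"y":0,"z":-0.06,"ax":0,"ay":0,"az":0},{"x":0,"y":0,"z":-0.09,"ax":0,"ay":0,"az":0},{"x":0,"y":0,"z":-0.12,"ax":0,"ay":0,"az":0},{"x":0,"y":-0.03,"z":-0.13,"ax":0,"ay":0,"az":0},{"x":0.04,"y":-0.03,"z":-0.13,"ax":0,"ay":0,"az":0},{"x":0.08,"y":-0.03,"z":-0.13,"ax":0,"ay":0,"az":0},{"x":0.12,"y":-0.03,"z":-0.13,"ax":0,"ay":0,"az":0},{"x":0.15,"y":-0.03,"z":-0.13,"ax":0,"ay":0,"az":0},{"x":0.15,"y":-0.03,"z":-0.13,"ax":0,"ay":0,"az":0}]'
python3 -c "
from h import *
avg(2)
cv2.imwrite('pics/end.png',read_camera('scene')[:,:,::-1]);
d=cv2.absdiff(cv2.imread('pics/end.png'),cv2.imread('pics/scene0.png'))
a=cv2.imread('pics/end.png')[110:200,255:375]
b=cv2.imread('pics/scene0.png')[110:200,255:375]
cv2.imwrite('pics/endc.png',np.hstack([cv2.resize(a,(400,300)),cv2.resize(b,(400,300))]))"
```

```text
t: 34.45
eef_pos: [0.5011, 0.1512, 0.0986]
tool_rot: [-0.0, 0.739, 0.673, 0.0]
contact_force: [-0.7, -0.7, -0.7]
gripper_width: 0.997
grasp_force: 0.0
t: 35.55
eef_pos: [0.4843, 0.3087, 0.229]
tool_rot: [-0.001, 0.737, 0.676, 0.001]
contact_force: [0.1, 0.4, 0.4]
gripper_width: 1.001
grasp_force: 0.0
t 35.65 P [0.4849 0.3045 0.2289] F [ 0.41 -0.84  0.23] lat 0.94 dirdeg -64.0
```

View pics/endc.png

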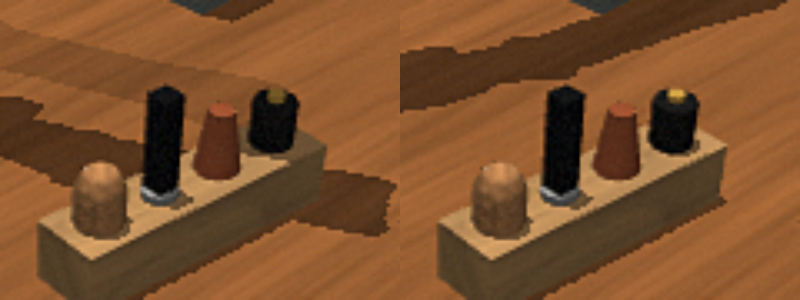

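The tool stands upright and seated in its hole, at about crop (163,145). It looks the same as at the start, and its neighbours haven't moved.

```bash
python3 -c "
from station import *
print(hand_in())"
```

```text
the job is handed in; nothing more can be done
None
```

The job is handed in: the blade went once anticlockwise round the tube's inner edge from the crank side, a little past the start, at about 2.3–4.6 N averaged between strokes (peak reading 5.6 N), and the tool is back upright and fully down in its hole after about 36 s of the 67 s allowed; no verdict was returned.

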